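Fish the check weight out of the gap and put it on the balance

TASK

The steel check weight has slid into the narrow gap between the test-tube rack and the canister, where the gripper must not reach in: pick up the drag hook, lower its blade behind the weight and draw the weight right out of the gap onto the open table. Lay the hook back down on the table clear of the gap and the balance, then grip the weight and set it down gently, flat in the middle of the balance pan, without shoving the beaker, the white bottle or the timer about.

Things in the scene. Friction and masses are not known exactly. Their poses are not given: they have to be found in the camera images.
- weight: rectangular stainless check weight, a plain block 64 (x) x 40 (y) x 25 (z) mm, about 0.5 kg, lying flat; origin at the centre of its underside, z up, x along its length; at the start it lies in the gap with its length roughly along the gap (either 40 mm face can be gripped across y once it is out)
- hook: drag hook, 0.15 kg, lying upright as used: black handle 90 long (x -45 to 45) x 18 wide (y) x 34 mm high on the table; from its front a steel rod 8 mm thick rises and runs forward (+x), underside 38 mm above the table, to a steel blade across its end, 44 wide (y) x 5 thick x 42 mm high, reaching down to the table. Origin: centre of the handle's underside; z up
- hook_blade (a point): centre of the blade's lower edge, 180 mm ahead (+x) of the hook's origin; the blade's pulling face is 2.5 mm nearer to the handle; axes as the hook's
- rack: wooden test-tube rack, 52 x 200 mm and 78 mm high (tubes to 132 mm), fixed, its right-hand side forms the left wall of the gap; origin at the centre of its underside, its y axis runs along the gap away from the robot, its x axis to the right
- canister: white 5 l canister with blue cap, about 115 (x) x 165 (y) mm body, 292 mm high, fixed, forms the right wall of the gap; origin at the centre of its underside, axes as the rack's
- gap_mouth (a point): middle of the mouth of the gap at table height; its +y axis points into the gap (away from the robot), +x to the right. The gap is 70 mm wide from wall to wall, open above and behind, 195 mm deep on the rack's side
- balance: white electronic balance 172 x 176 x 45 mm, fixed; origin at the centre of its underside, z up; its front (display) faces its -x
- pan (a point): centre of the top of the balance's fixed round pan (116 mm across), 45 mm above the table; axes as the balance's
- beaker: bystander: clear plastic beaker, 82 mm across, 114 mm high, standing loose; origin at the centre of its underside
- bottle: bystander: white plastic bottle with white cap, 51 mm across, 96 mm high, standing loose; origin at the centre of its underside
- timer: bystander: small flat laboratory timer 58 x 60 x 16 mm, lying loose on the table; origin at the centre of its underside
Things that resemble listed ones, but are neither listed nor needed, are in the scene too. Several things look just like the weight: the one meant starts farthest from the robot's base.

How it is judged:
By the outcome, as a careful person would: the job done as asked, in the order asked, and still so for the second after the job is handed in, with the robot touching nothing.
It also fails if it takes over 70 s, if anything falls off the work surface, if the arm or the gripper's body presses on something with over 40 N, if the wrist force passes 120 N, or if a joint passes its speed limit or range.

ROBOT

A 7-joint arm with a two-finger parallel gripper is mounted at the origin on a cart in front of the work surface, level with it; the furniture and walls round the work are solid. World frame = base frame: x ahead of the robot, y to its left, z up, the work surface at z = 0. Lengths are in m, angles in rad, forces in N, time in s.
With the tool pointing down it reaches from about 0.4 to 0.85 m from the base axis. Payload 10.4 kg.
Tool frame: the origin (TCP) lies at the very end of the fingers, on their centre line; the grasp point (between the pads) lies 19 mm behind it (r.pinch_z is the distance from the TCP to the grasp point, in m); z points along the fingers, y is the line along which they close (so a half turn about z gives the same grasp; the last joint's range is limited). The gripper opens to 87 mm and grips with 3 to 60 N. Pads are 19 mm wide; open, the fingers measure 117 mm over their backs; the gripper's body (75 mm by 190 mm) begins 51 mm behind the grasp point.
Start: joints at [-1.368, 0.332, -0.065, 1.46, 0.022, 1.35, -0.088], TCP at [0.14, 0.609, 0.223] pointing down, gripper open.
Joint ranges: [-2.6, 2.6], [-0.5, 2.12], [-1.47, 1.34], [0.16, 2.42], [-1.27, 4.41], [0.06, 2.06], [-2.6, 2.6]. Speed limits (rad/s): [2.22, 2.22, 2.79, 2.79, 3.14, 3.14, 3.14].

INTERFACE

Orientations are given as a unit quaternion [x, y, z, w].
In Python, from bench import r, camera gives the robot as it stands. The module is installed in compiled form; this text tells all that it offers.
- The arm moves only by the shell command python3 -m pendant 'ROWS' [FORCE]. ROWS is JSON, a list of rows, each an object with "dp": the shift along the tool's x, y, z as a fraction of full scale, a list of three; "rotation": the turn, a rotation vector about the tool's x, y, z as a fraction of full scale, a list of three; "jaw": the opening, from 0 (shut) to 1 (fully open). A call has 1 to 8 rows; each row is the pose to reach, as a shift and turn from the pose commanded when the call began, along the tool's axes at that moment, turning the shorter way round; what a row does not reach only later rows make up. Full scale, the value 1, is 0.15 m for a shift and 2 pi rad for a turn. A row lasts 1/8 s, in which the tool goes at most 62.5 mm and 10.7 degrees, less where a joint would pass 70% of its speed; a pose out of reach is approached as far as the arm can. A call with a number of a shift or a turn outside -1 to 1 is refused whole. A call with a gripper value outside its range is refused whole. The fingers move at their own pace and stop on an object; FORCE is the grip in N (left out, the last holds). Time passes only in rows, so rows that repeat a pose let the fingers close. It gives the time, the measured TCP pose, the force, the opening and the grip force at its end, in the units of the state.
- r.read_state(): the state, without advancing time (a new reading comes with each control period).
- camera(name): name is "scene" or "top"; returns a dict with "image" (384x512x3 uint8, red, green, blue), "z_map" (384x512 float32, m along the optical axis (not along the pixel's ray), 0 where there is no reading), "mtx" (3x3 intrinsics, pixels), "distortion" ([k1, k2, p1, p2, k3] as OpenCV has them; the pictures are not rectified), "T" (4x4, takes a point from camera to world coordinates). Camera axes: x right, y down, z forward; pixel columns grow to the right and rows downward; lengths in m; the calibration is good to about 2 mm. A picture is of the moment at which its call begins.
- r.close_job(): hands the job in; it is judged then, once.
The state is a dict: "time": time; "joint_positions": joint angles; "joint_vel": joint speeds; "joint_torque": joint torques, N m; "ee_pos": TCP position; "eef_rot": TCP orientation; "ft_force": force on the tool from outside, world axes, zero at the start; "torque": the same for the moment, N m; "width": finger opening in m; "grip_force": force on a finger pad.
Only numpy, scipy, OpenCV 4.12 (cv2) and the standard library are available. Lean on these libraries where they do the work, as an engineer would, in place of code of your own. Each camera call takes 0.05 s, during which the arm holds its last target. There are 200 camera calls.

## Working session

There is one attempt and no reset: what is moved stays moved. The work goes in short steps, Python scripts to look and compute and a shell command to move; the robot and the scene stay as the last step left them, time stands still between calls to the robot, and variables do not carry over. Pictures are saved under pics/ and viewed, at most 10 in all, crops included, and the job is handed in when it is done.

```bash
mkdir -p pics; python3 - <<'E'
from bench import r,camera
import cv2,numpy as np
print(r.read_state(), r.pinch_z)
for n in ["scene","top"]:
    c=camera(n); np.savez(f"{n}0.npz",**c)
    cv2.imwrite(f"pics/{n}0.png",cv2.resize(c["image"][:,:,::-1],(800,600)))
    print(n,c["T"].round(3).tolist(),c["mtx"].tolist(),c["distortion"])
E
```

```text
{'time': 0.0, 'joint_positions': array([-1.36763028,  0.33287826, -0.0647171 ,  1.46097247,  0.02162414,
        1.34990647, -0.08852264]), 'joint_vel': array([ 0.00064737, -0.0016655 ,  0.00077944, -0.00111761,  0.00136692,
        0.00049547,  0.00018065]), 'joint_torque': array([ 2.77789804e-04, -6.23264909e+01,  2.50001944e-02, -3.89891911e+01,
       -6.13085506e-02,  3.98086687e-02,  1.48921290e-04]), 'ee_pos': array([0.13982251, 0.60874356, 0.22173514]), 'eef_rot': array([ 1.12633231e-01,  9.93636360e-01, -7.32962060e-04, -3.90527802e-05]), 'ft_force': array([-0.0042015 ,  0.30771247, -0.49933257]), 'torque': array([ 0.03448835, -0.02537981, -0.03348765]), 'grip_force': 0.0, 'width': 0.08699006166545882} 0.0187
scene [[0.504, -0.61, 0.612, -0.053], [-0.864, -0.35, 0.362, -0.434], [-0.007, -0.711, -0.703, 0.792], [0.0, 0.0, 0.0, 1.0]] [[449.5904798603963, 0.0, 257.52336350034284], [0.0, 449.5904798603963, 180.85421208913533], [0.0, 0.0, 1.0]] [-0.15897656  0.          0.          0.          0.        ]
top [[0.023, -0.994, 0.111, 0.406], [-1.0, -0.024, -0.006, -0.056], [0.008, -0.11, -0.994, 1.492], [0.0, 0.0, 0.0, 1.0]] [[484.6342227852859, 0.0, 257.97269346891005], [0.0, 484.6342227852859, 189.99176358427732], [0.0, 0.0, 1.0]] [-0.18126083  0.          0.          0.          0.        ]
```

View pics/scene0.png

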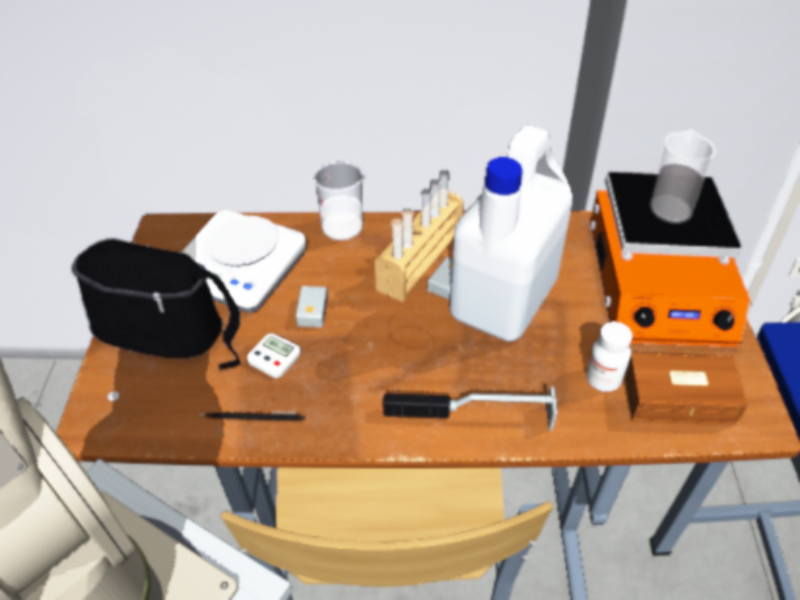

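View pics/top0.png

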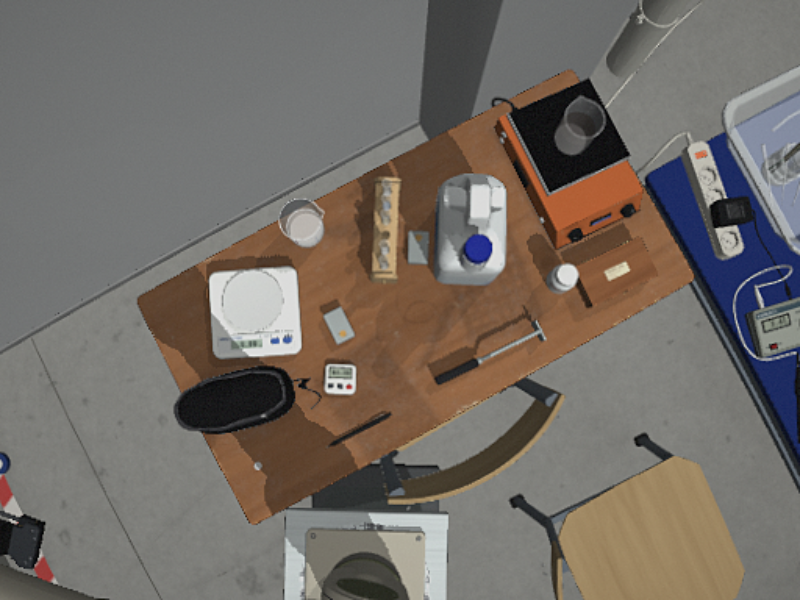

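The pictures show the rack at about (388,230), with the weight beside it in the gap at (418,247). The canister is at (470,230). The hook's handle is at (456,372) and its blade at (540,330). The balance is at (255,310), the timer at (340,378), and the decoy block at (338,325).

```bash
cat > h.py <<'E'
import numpy as np,cv2
def cloud(c):
    z=c["z_map"];h,w=z.shape
    u,v=np.meshgrid(np.arange(w),np.arange(h))
    n=cv2.undistortPoints(np.stack([u,v],-1).reshape(-1,1,2).astype(np.float64),c["mtx"],c["distortion"]).reshape(h,w,2)
    P=np.dstack([n*z[...,None],z])@c["T"][:3,:3].T+c["T"][:3,3]
    P[z==0]=np.nan
    return P
def ray(c,uv,zp):
    n=cv2.undistortPoints(np.array(uv,float).reshape(-1,1,2),c["mtx"],c["distortion"]).reshape(-1,2)
    d=np.c_[n,np.ones(len(n))]@c["T"][:3,:3].T;o=c["T"][:3,3]
    return o+d*((zp-o[2])/d[:,2])[:,None]
def rect(c,mask,zp):
    "min area rect of mask's largest blob, cast to plane zp (m, deg)"
    m=mask.astype(np.uint8);k,l,s,_=cv2.connectedComponentsWithStats(m)
    i=1+np.argmax(s[1:,4]);v,u=np.nonzero(l==i)
    p=ray(c,np.c_[u,v],zp)[:,:2]
    (cx,cy),(a,b),t=cv2.minAreaRect((p*1000).astype(np.float32))
    if a<b:a,b,t=b,a,t+90
    return [round(q,1) for q in (cx,cy,a,b,(t+90)%180-90)],s[i,4],(u.min(),u.max(),v.min(),v.max())
E
python3 - <<'E'
import numpy as np,cv2
from h import *
c=dict(np.load("top0.npz"));P=cloud(c);Z=P[...,2]
def box(a,b,d,e):
    m=np.zeros(Z.shape,bool);m[int(d*.64):int(e*.64),int(a*.64):int(b*.64)]=1;return m
hsv=cv2.cvtColor(c["image"],cv2.COLOR_RGB2HSV);S=hsv[...,1];V=hsv[...,2]
print("table z",np.nanmedian(Z[box(350,420,320,350)]))
g=S<60
w=box(402,436,220,275)
print("weight",rect(c,w&g&(V>90),.025),np.nanmedian(Z[w&g&(V>90)]))
d=box(315,362,298,352);print("decoy",rect(c,d&g&(V>90),.025))
hd=box(425,485,350,395);print("handle",rect(c,hd&(V<50)&(Z>.02),.034),np.nanmedian(Z[hd&(V<50)]))
bl=box(524,556,310,350);print("blade",rect(c,bl&(Z>.025),.042),rect(c,bl&g&(V>110),.042))
rd=box(470,530,325,370);print("rod",rect(c,rd&(Z>.025),.046))
print("rack",rect(c,box(360,412,160,300)&(Z>.06),.078))
print("balance",rect(c,box(195,310,255,365)&(Z>.02)&g,.04))
print("pan",rect(c,box(195,310,255,330)&(Z>.041)&g,.045))
cz=box(425,520,160,300)
for lo,hi in((.03,.08),(.1,.15),(.15,.2)):
    m=cz&(Z>lo)&(Z<hi);print("can",lo,np.nanpercentile(P[m],[2,98],axis=0).round(3).tolist(),m.sum())
for n,b in dict(timer=(318,362,358,400),bottle=(540,585,255,298),beaker=(275,330,190,255)).items():
    m=box(*b)&(Z>.008);print(n,np.nanpercentile(P[m],[3,97],axis=0).round(3).tolist())
cv2.imwrite("pics/crop.png",cv2.resize(c["image"][150:200,225:300,::-1] if 0 else c["image"][100:260,215:375,::-1],(600,600),interpolation=cv2.INTER_CUBIC))
E
```

```text
table z 0.0008520525454132066
weight ([670.6, -91.4, 65.5, 40.0, 1.3], np.int32(236), (np.int64(261), np.int64(274), np.int64(147), np.int64(168))) 0.025778632216847397
decoy ([511.4, 60.3, 64.2, 40.8, 28.2], np.int32(279), (np.int64(207), np.int64(226), np.int64(196), np.int64(220)))
handle ([428.4, -169.3, 87.8, 15.2, -63.7], np.int32(144), (np.int64(278), np.int64(305), np.int64(230), np.int64(245))) 0.0347199396907647
blade ([511.4, -319.1, 42.8, 39.3, -88.9], np.int32(66), (np.int64(335), np.int64(349), np.int64(204), np.int64(217))) ([508.9, -318.0, 43.1, 37.5, -84.8], np.int32(52), (np.int64(335), np.int64(349), np.int64(205), np.int64(218)))
rod ([472.1, -248.0, 132.6, 15.9, -60.6], np.int32(135), (np.int64(300), np.int64(338), np.int64(213), np.int64(235)))
rack ([696.8, -24.2, 197.3, 50.3, -0.5], np.int32(881), (np.int64(236), np.int64(255), np.int64(113), np.int64(178)))
balance ([531.3, 223.3, 175.9, 170.0, -83.9], np.int32(3117), (np.int64(133), np.int64(192), np.int64(171), np.int64(229)))
pan ([555.2, 226.9, 118.1, 115.3, -62.0], np.int32(1067), (np.int64(142), np.int64(181), np.int64(172), np.int64(210)))
can 0.03 [[0.597, -0.284, 0.031], [0.842, -0.12, 0.078]] 131
can 0.1 [[0.597, -0.23, 0.101], [0.746, -0.12, 0.149]] 138
can 0.15 [[0.598, -0.241, 0.156], [0.754, -0.122, 0.199]] 1152
timer [[0.381, 0.026, 0.01], [0.436, 0.084, 0.022]]
bottle [[0.586, -0.415, 0.013], [0.637, -0.348, 0.1]]
beaker [[0.664, 0.095, 0.03], [0.739, 0.169, 0.115]]
```

View pics/crop.png

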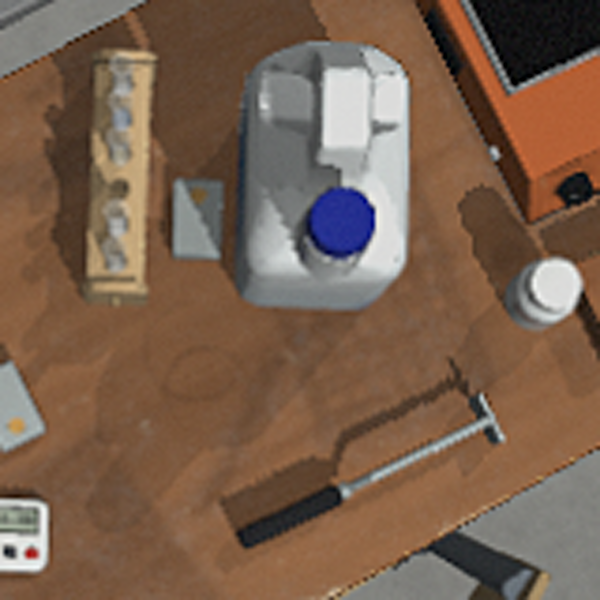

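```bash
cat > go.py <<'E'
import sys,numpy as np
from scipy.spatial.transform import Rotation as R
from bench import r
# usage: go.py x y z yaw(tool x, deg): dp and rotation fractions from here; then where we are
x,y,z,a=map(float,sys.argv[1:5]);s=r.read_state()
C=R.from_quat(s["eef_rot"]);ca,sa=np.cos(np.radians(a)),np.sin(np.radians(a))
T=R.from_matrix(np.array([[ca,sa,0],[sa,-ca,0],[0,0,-1]]))
dp=C.inv().apply(np.array([x,y,z])-s["ee_pos"])/.15
tx=C.as_matrix()[:,0]
print("dp",dp.round(3),"rot",((C.inv()*T).as_rotvec()/(2*np.pi)).round(4),"| t",round(s["time"],2),"pos",s["ee_pos"].round(4),"yaw",np.degrees(np.arctan2(tx[1],tx[0])).round(1),"F",s["ft_force"].round(1),"w",round(s["width"],4),"g",round(s["grip_force"],1),"q",s["joint_positions"].round(2))
E
python3 go.py 0.42 0.30 0.30 167; python3 go.py 0.425 -0.165 0.15 118
```

```text
dp [-2.281 -1.589 -0.519] rot [-0.0002  0.      0.0002] | t 0.1 pos [0.1399 0.6088 0.2218] yaw 167.1 F [-1.1  0.2 -0.3] w 0.0871 g 0.0 q [-1.37  0.33 -0.06  1.46  0.02  1.35 -0.09]
dp [-3.008 -4.601  0.485] rot [-2.000e-04  1.000e-04  1.363e-01] | t 0.1 pos [0.1399 0.6088 0.2218] yaw 167.1 F [-1.1  0.2 -0.3] w 0.0871 g 0.0 q [-1.37  0.33 -0.06  1.46  0.02  1.35 -0.09]
```

```bash
python3 -m pendant '[{"dp":[-1,-0.7,-0.5],"rotation":[0,0,0],"jaw":1},{"dp":[-1,-0.7,-0.5],"rotation":[0,0,0],"jaw":1},{"dp":[-1,-0.7,-0.5],"rotation":[0,0,0],"jaw":1},{"dp":[-1,-0.7,-0.5],"rotation":[0,0,0],"jaw":1}]'
python3 -m pendant '[{"dp":[-1,-0.7,0],"rotation":[0,0,0],"jaw":1},{"dp":[-1,-0.7,0],"rotation":[0,0,0],"jaw":1},{"dp":[-1,-0.7,0],"rotation":[0,0,0],"jaw":1},{"dp":[-1,-0.7,0],"rotation":[0,0,0],"jaw":1}]'
python3 go.py 0.425 -0.165 0.15 118
```

```text
time: 0.6
ee_pos: [0.2664, 0.4707, 0.2996]
eef_rot: [0.116, 0.993, 0.001, 0.001]
ft_force: [-0.4, 0.7, -0.5]
width: 0.0873
grip_force: 0.0
time: 1.1
ee_pos: [0.388, 0.334, 0.2972]
eef_rot: [0.116, 0.993, -0.0, 0.0]
ft_force: [-1.0, 0.4, -0.8]
width: 0.0869
grip_force: 0.0
dp [-1.007 -3.179  0.985] rot [-1.000e-04  1.000e-04  1.352e-01] | t 1.1 pos [0.388  0.334  0.2972] yaw 166.7 F [-1.   0.4 -0.8] w 0.0869 g 0.0 q [-0.98  0.04  0.18  1.64 -0.01  1.45  0.55]
```

```bash
python3 -m pendant '[{"dp":[-0.3,-1,0],"rotation":[0,0,0],"jaw":1},{"dp":[-0.3,-1,0],"rotation":[0,0,0],"jaw":1},{"dp":[-0.3,-1,0],"rotation":[0,0,0],"jaw":1}]'
python3 -m pendant '[{"dp":[-0.3,-1,0],"rotation":[0,0,0],"jaw":1},{"dp":[-0.3,-1,0],"rotation":[0,0,0],"jaw":1},{"dp":[-0.3,-1,0],"rotation":[0,0,0],"jaw":1}]'
python3 -m pendant '[{"dp":[-0.3,-1,0.4],"rotation":[0,0,0.135],"jaw":1},{"dp":[-0.3,-1,0.4],"rotation":[0,0,0.135],"jaw":1},{"dp":[-0.3,-1,0.4],"rotation":[0,0,0.135],"jaw":1},{"dp":[-0.3,-1,0.4],"rotation":[0,0,0.135],"jaw":1},{"dp":[-0.3,-1,0.4],"rotation":[0,0,0.135],"jaw":1}]'
python3 go.py 0.433 -0.178 0.06 118;python3 - <<'E'
from bench import camera
import cv2,numpy as np
c=camera("scene");np.savez("scene1.npz",**c)
cv2.imwrite("pics/s1.png",cv2.resize(c["image"][:,:,::-1],(800,600)))
E
```

```text
time: 1.48
ee_pos: [0.3952, 0.1795, 0.2973]
eef_rot: [0.113, 0.994, 0.0, -0.0]
ft_force: [-0.0, -0.2, -0.3]
width: 0.087
grip_force: 0.0
time: 1.85
ee_pos: [0.4056, 0.0232, 0.2974]
eef_rot: [0.113, 0.994, 0.0, 0.0]
ft_force: [0.3, 1.4, 0.3]
width: 0.0873
grip_force: 0.0
time: 2.48
ee_pos: [0.4163, -0.1304, 0.237]
eef_rot: [0.513, 0.858, -0.0, -0.0]
ft_force: [-0.6, 0.0, 0.5]
width: 0.0869
grip_force: 0.0
dp [-0.333 -0.051  1.18 ] rot [-0.0002 -0.      0.0007] | t 2.48 pos [ 0.4163 -0.1304  0.237 ] yaw 118.3 F [-0.6  0.   0.5] w 0.0869 g 0.0 q [-0.51 -0.17  0.65  1.93  0.1   1.35  0.6 ]
```

View pics/s1.png

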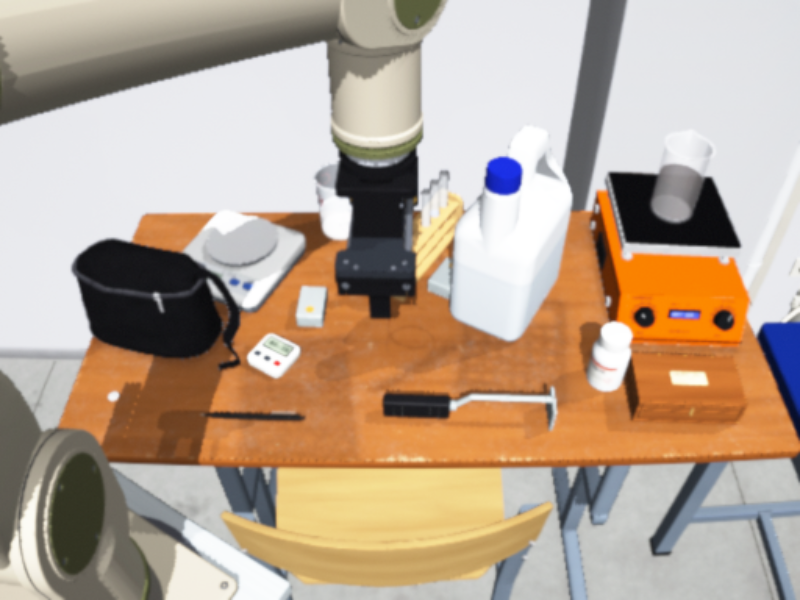

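The gripper is 75 mm wide along tool x, so its 190 mm body runs along tool y. That is the layout I needed. The hook lies undisturbed at (470,403).

```bash
python3 - <<'E'
import numpy as np,cv2
from h import *
c=dict(np.load("top0.npz"))
b=ray(c,[[344.9,212.0]],.042)[0];print("T",b)
d=b[:2]-[.4284,-.1693];print(np.hypot(*d),np.degrees(np.arctan2(d[1],d[0])))
c=dict(np.load("scene1.npz"));hsv=cv2.cvtColor(c["image"],cv2.COLOR_RGB2HSV)
m=np.zeros(hsv.shape[:2],bool);m[245:275,235:295]=1
print(rect(c,m&(hsv[...,2]<60),.034))
E
```

```text
T [ 0.50700395 -0.32823708  0.042     ]
0.17731208931709466 -63.68483460698147
([418.4, -174.1, 84.7, 33.2, -62.6], np.int32(516), (np.int64(246), np.int64(287), np.int64(252), np.int64(266)))
```

```bash
python3 -m pendant '[{"dp":[-0.32,-0.04,1],"rotation":[0,0,0.004],"jaw":1},{"dp":[-0.32,-0.04,1],"rotation":[0,0,0.004],"jaw":0.6},{"dp":[-0.32,-0.04,1],"rotation":[0,0,0.004],"jaw":0.6},{"dp":[-0.32,-0.04,1],"rotation":[0,0,0.004],"jaw":0.6},{"dp":[-0.32,-0.04,1],"rotation":[0,0,0.004],"jaw":0.6}]'
python3 go.py 0.432 -0.1765 0.006 116.7
```

```text
time: 3.15
ee_pos: [0.4345, -0.1757, 0.0886]
eef_rot: [0.522, 0.853, 0.0, 0.0]
ft_force: [1.1, 1.6, 0.8]
width: 0.0565
grip_force: 0.0
dp [ 0.003 -0.018  0.55 ] rot [0.0001 0.0001 0.0012] | t 3.15 pos [ 0.4345 -0.1757  0.0886] yaw 117.1 F [1.1 1.6 0.8] w 0.0565 g 0.0 q [-0.45  0.13  0.79  2.05 -0.11  1.    0.87]
```

```bash
python3 -m pendant '[{"dp":[0,-0.018,0.3],"rotation":[0,0,0.001],"jaw":0.6},{"dp":[0,-0.018,0.54],"rotation":[0,0,0.001],"jaw":0.6},{"dp":[0,-0.018,0.54],"rotation":[0,0,0.001],"jaw":0.6},{"dp":[0,-0.018,0.54],"rotation":[0,0,0.001],"jaw":0.1},{"dp":[0,-0.018,0.54],"rotation":[0,0,0.001],"jaw":0},{"dp":[0,-0.018,0.54],"rotation":[0,0,0.001],"jaw":0},{"dp":[0,-0.018,0.54],"rotation":[0,0,0.001],"jaw":0}]' 50
python3 go.py 0.432 -0.1765 0.006 116.7
```

```text
time: 4.03
ee_pos: [0.4316, -0.1777, 0.007]
eef_rot: [0.525, 0.851, 0.0, 0.0]
ft_force: [-0.5, -0.8, 0.0]
width: 0.0197
grip_force: 0.4
dp [0.006 0.006 0.006] rot [ 0.0001  0.     -0.0001] | t 4.03 pos [ 0.4316 -0.1777  0.007 ] yaw 116.7 F [-0.5 -0.8  0. ] w 0.0197 g 0.4 q [-0.38  0.3   0.75  2.12 -0.28  0.82  1.  ]
```

```bash
python3 -m pendant '[{"dp":[0,0,0],"rotation":[0,0,0],"jaw":0},{"dp":[0,0,0],"rotation":[0,0,0],"jaw":0},{"dp":[0,0,0],"rotation":[0,0,0],"jaw":0},{"dp":[0,0,-0.1],"rotation":[0,0,0],"jaw":0},{"dp":[0,0,-0.3],"rotation":[0,0,0],"jaw":0},{"dp":[0,0,-0.5],"rotation":[0,0,0],"jaw":0},{"dp":[0,0,-0.65],"rotation":[0,0,0],"jaw":0},{"dp":[0,0,-0.65],"rotation":[0,0,0],"jaw":0}]' 50
python3 go.py 0.395 -0.12 0.1 180
```

```text
time: 5.03
ee_pos: [0.4323, -0.178, 0.1057]
eef_rot: [0.525, 0.851, 0.001, 0.001]
ft_force: [0.4, 0.4, -2.3]
width: 0.0178
grip_force: 50.0
dp [ 0.457 -0.049  0.037] rot [ 0.0004  0.0004 -0.176 ] | t 5.03 pos [ 0.4323 -0.178   0.1057] yaw 116.7 F [ 0.4  0.4 -2.3] w 0.0178 g 50.0 q [-0.48  0.09  0.82  2.04 -0.08  1.03  0.84]
```

```bash
python3 -m pendant '[{"dp":[0.2,-0.05,0],"rotation":[0,0,0],"jaw":0},{"dp":[0.46,-0.05,0],"rotation":[0,0,0],"jaw":0},{"dp":[0.46,-0.05,0],"rotation":[0,0,-0.022],"jaw":0},{"dp":[0.46,-0.05,0],"rotation":[0,0,-0.05],"jaw":0},{"dp":[0.46,-0.05,0],"rotation":[0,0,-0.075],"jaw":0},{"dp":[0.46,-0.05,0],"rotation":[0,0,-0.1],"jaw":0},{"dp":[0.46,-0.05,0],"rotation":[0,0,-0.13],"jaw":0},{"dp":[0.46,-0.05,0],"rotation":[0,0,-0.155],"jaw":0}]'
python3 -m pendant '[{"dp":[0,0,0],"rotation":[0,0,-0.021],"jaw":0},{"dp":[0,0,0],"rotation":[0,0,-0.021],"jaw":0},{"dp":[0,0,0],"rotation":[0,0,-0.021],"jaw":0}]'
python3 go.py 0.395 -0.085 0.1 180;python3 - <<'E'
from bench import camera
import cv2,numpy as np
c=camera("top");np.savez("top2.npz",**c)
s=camera("scene");np.savez("scene2.npz",**s)
a=cv2.resize(c["image"][120:270,200:350,::-1],(400,400),interpolation=cv2.INTER_CUBIC)
b=cv2.resize(s["image"][130:280,200:350,::-1],(400,400),interpolation=cv2.INTER_CUBIC)
cv2.imwrite("pics/s2.png",np.hstack([a,b]))
E
```

```text
time: 6.02
ee_pos: [0.3929, -0.1195, 0.1032]
eef_rot: [0.063, 0.998, -0.0, -0.001]
ft_force: [0.3, -0.2, -1.0]
width: 0.0178
grip_force: 50.0
time: 6.4
ee_pos: [0.3933, -0.1195, 0.1036]
eef_rot: [0.001, 1.0, -0.0, -0.0]
ft_force: [-0.3, 0.7, -1.7]
width: 0.0176
grip_force: 50.0
dp [-0.011  0.23   0.024] rot [-0.     -0.0001 -0.0004] | t 6.4 pos [ 0.3933 -0.1195  0.1036] yaw 179.9 F [-0.3  0.7 -1.7] w 0.0176 g 50.0 q [-0.66 -0.1   0.82  2.17  0.09  1.04  1.69]
```

View pics/s2.png

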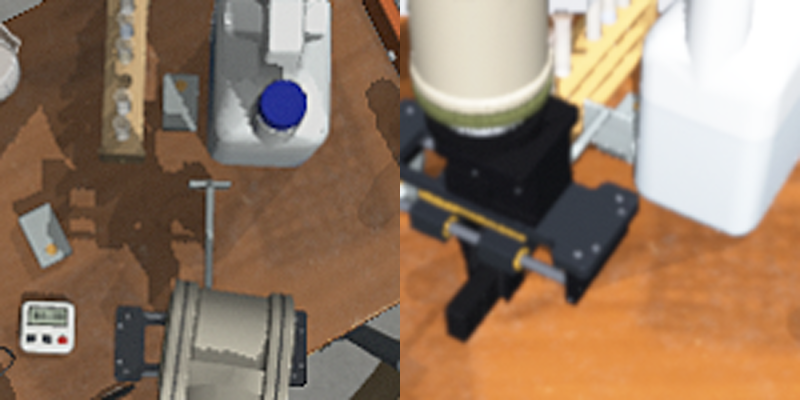

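The blade is at (210,184) in the left panel and the rod runs straight up to it. The weight is still in the gap at (180,103).

```bash
python3 - <<'E'
import numpy as np,cv2
from h import *
c=dict(np.load("top2.npz"))
px=lambda x,y:[200+(x+.5)*.375-.5,120+(y+.5)*.375-.5]
print(ray(c,[px(210,184),px(190,184),px(230,184),px(208,285)],.139).round(4))
P=cloud(c);m=np.zeros(P.shape[:2],bool);m[183:194,268:292]=1;m&=(P[...,2]>.1)
print(np.nanmedian(P[m],0),m.sum(),rect(c,m,.139))
m=np.zeros(P.shape[:2],bool);m[196:225,270:285]=1;m&=(P[...,2]>.1);print("rod",np.nanmedian(P[m][:,2]),rect(c,m,.142))
E
```

```text
[[ 0.5618 -0.1212  0.139 ]
 [ 0.5613 -0.1001  0.139 ]
 [ 0.5623 -0.1423  0.139 ]
 [ 0.4554 -0.1212  0.139 ]]
[ 0.56249522 -0.11991413  0.1368737 ] 67 ([558.0, -118.7, 42.2, 17.0, -88.6], np.int32(67), (np.int64(270), np.int64(285), np.int64(187), np.int64(193)))
rod 0.14210292970279437 ([501.6, -119.7, 78.8, 7.1, -1.9], np.int32(78), (np.int64(276), np.int64(279), np.int64(196), np.int64(224)))
```

```bash
python3 -m pendant '[{"dp":[0,0.215,0],"rotation":[0,0,0],"jaw":0},{"dp":[0,0.215,0],"rotation":[0,0,0],"jaw":0},{"dp":[-0.2,0.215,0],"rotation":[0,0,0],"jaw":0},{"dp":[-0.4,0.215,0],"rotation":[0,0,0],"jaw":0},{"dp":[-0.65,0.215,0],"rotation":[0,0,0],"jaw":0},{"dp":[-0.85,0.215,0],"rotation":[0,0,0],"jaw":0},{"dp":[-0.85,0.215,0],"rotation":[0,0,0],"jaw":0}]'
python3 go.py 0.547 -0.087 0.1 180
```

```text
time: 7.38
ee_pos: [0.5225, -0.0878, 0.1036]
eef_rot: [-0.0, 1.0, -0.001, -0.0]
ft_force: [-1.1, -0.6, -1.3]
width: 0.0175
grip_force: 50.0
dp [-0.163  0.006  0.024] rot [-0.0004 -0.      0.    ] | t 7.38 pos [ 0.5225 -0.0878  0.1036] yaw -180.0 F [-1.1 -0.6 -1.3] w 0.0175 g 50.0 q [-0.63  0.29  0.82  1.89 -0.24  1.06  1.86]
```

```bash
python3 -m pendant '[{"dp":[-0.163,0,0],"rotation":[0,0,0],"jaw":0},{"dp":[-0.163,0,0],"rotation":[0,0,0],"jaw":0},{"dp":[-0.163,0,0.15],"rotation":[0,0,0],"jaw":0},{"dp":[-0.163,0,0.3],"rotation":[0,0,0],"jaw":0},{"dp":[-0.163,0,0.45],"rotation":[0,0,0],"jaw":0},{"dp":[-0.163,0,0.55],"rotation":[0,0,0],"jaw":0},{"dp":[-0.163,0,0.6],"rotation":[0,0,0],"jaw":0},{"dp":[-0.163,0,0.6],"rotation":[0,0,0],"jaw":0}]'
python3 go.py 0.547 -0.087 0.0085 180;python3 - <<'E'
from bench import camera
import cv2,numpy as np
c=camera("top");np.savez("top3.npz",**c)
s=camera("scene")
a=cv2.resize(c["image"][120:270,200:350,::-1],(400,400),interpolation=cv2.INTER_CUBIC)
b=cv2.resize(s["image"][130:280,200:350,::-1],(400,400),interpolation=cv2.INTER_CUBIC)
cv2.imwrite("pics/s3.png",np.hstack([a,b]))
E
```

```text
time: 8.38
ee_pos: [0.5454, -0.0873, 0.0141]
eef_rot: [-0.0, 1.0, 0.0, -0.0]
ft_force: [-0.5, 0.6, -1.2]
width: 0.0174
grip_force: 50.0
dp [-0.011  0.002  0.037] rot [ 0. -0.  0.] | t 8.38 pos [ 0.5454 -0.0873  0.0141] yaw -180.0 F [-0.5  0.6 -1.2] w 0.0174 g 50.0 q [-0.53  0.48  0.73  1.89 -0.4   0.92  1.97]
```

View pics/s3.png

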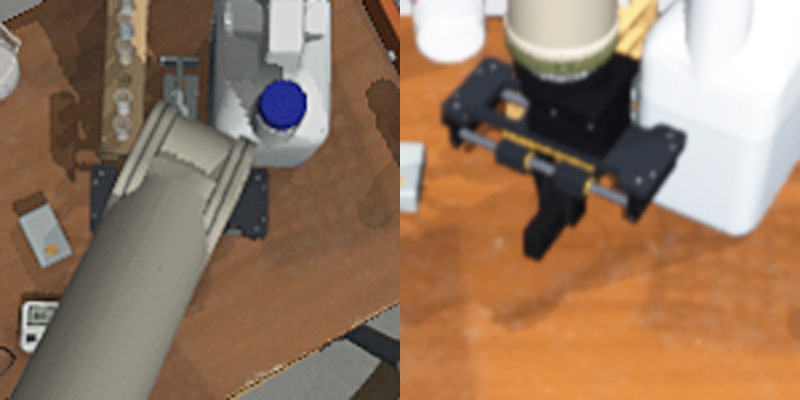

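The blade, at (180,60), sits behind the weight, whose far edge is at about row 75. I'll lower the last few millimetres and pull.

```bash
python3 -m pendant '[{"dp":[0,0,0.035],"rotation":[0,0,0],"jaw":0},{"dp":[0.06,0,0.035],"rotation":[0,0,0],"jaw":0},{"dp":[0.14,0,0.035],"rotation":[0,0,0],"jaw":0},{"dp":[0.22,0,0.035],"rotation":[0,0,0],"jaw":0},{"dp":[0.3,0,0.035],"rotation":[0,0,0],"jaw":0},{"dp":[0.38,0,0.035],"rotation":[0,0,0],"jaw":0},{"dp":[0.46,0,0.035],"rotation":[0,0,0],"jaw":0},{"dp":[0.54,0,0.035],"rotation":[0,0,0],"jaw":0}]'
python3 go.py 0.388 -0.087 0.0085 180;python3 - <<'E'
from bench import camera
import cv2,numpy as np
c=camera("top")
a=cv2.resize(c["image"][120:270,200:350,::-1],(400,400),interpolation=cv2.INTER_CUBIC)
cv2.imwrite("pics/s4.png",a)
E
```

```text
time: 9.48
ee_pos: [0.4638, -0.0872, 0.0088]
eef_rot: [-0.0, 1.0, 0.0, 0.0]
ft_force: [1.6, 0.4, -1.8]
width: 0.0174
grip_force: 50.0
dp [0.506 0.001 0.002] rot [0.     0.     0.0001] | t 9.47 pos [ 0.4638 -0.0872  0.0088] yaw -180.0 F [ 1.6  0.4 -1.8] w 0.0174 g 50.0 q [-0.62  0.32  0.79  2.1  -0.31  0.84  1.93]
```

View pics/s4.png

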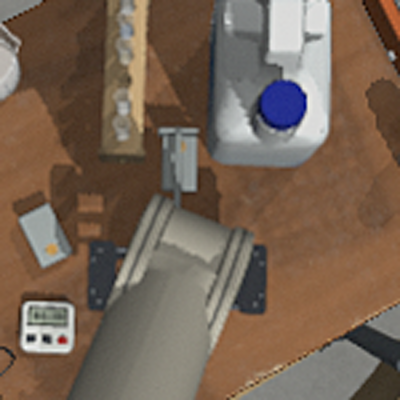

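The blade, at (180,131), has the weight right in front of it and is drawing it out straight. I'll keep pulling.

```bash
python3 -m pendant '[{"dp":[0.08,0,0],"rotation":[0,0,0],"jaw":0},{"dp":[0.16,0,0],"rotation":[0,0,0],"jaw":0},{"dp":[0.24,0,0],"rotation":[0,0,0],"jaw":0},{"dp":[0.32,0,0],"rotation":[0,0,0],"jaw":0},{"dp":[0.40,0,0],"rotation":[0,0,0],"jaw":0},{"dp":[0.48,0,0],"rotation":[0,0,0],"jaw":0},{"dp":[0.54,0,0],"rotation":[0,0,0],"jaw":0},{"dp":[0.54,0,0],"rotation":[0,0,0],"jaw":0}]'
python3 go.py 0.37 -0.087 0.0085 180
```

```text
time: 10.52
ee_pos: [0.3826, -0.0869, 0.0086]
eef_rot: [-0.0, 1.0, 0.001, -0.0]
ft_force: [1.1, 0.2, -2.2]
width: 0.0178
grip_force: 50.0
dp [ 0.084 -0.001  0.001] rot [ 0.0002 -0.0001  0.0001] | t 10.53 pos [ 0.3826 -0.0869  0.0086] yaw -180.0 F [ 1.1  0.2 -2.2] w 0.0178 g 50.0 q [-0.72  0.1   0.87  2.29 -0.11  0.79  1.8 ]
```

```bash
python3 -m pendant '[{"dp":[-0.06,0,0],"rotation":[0,0,0],"jaw":0},{"dp":[-0.06,0,0],"rotation":[0,0,0],"jaw":0},{"dp":[-0.06,0,-0.15],"rotation":[0,0,0],"jaw":0},{"dp":[-0.06,0,-0.35],"rotation":[0,0,0],"jaw":0},{"dp":[-0.06,0,-0.6],"rotation":[0,0,0],"jaw":0},{"dp":[-0.06,-0.22,-0.6],"rotation":[0,0,0],"jaw":0},{"dp":[-0.06,-0.22,-0.6],"rotation":[0,0,0],"jaw":0}]'
python3 -m pendant '[{"dp":[0,0,0],"rotation":[0,0,0.025],"jaw":0},{"dp":[0,0,0],"rotation":[0,0,0.05],"jaw":0},{"dp":[0,0,0],"rotation":[0,0,0.075],"jaw":0},{"dp":[0,0,0],"rotation":[0,0,0.1],"jaw":0},{"dp":[0,0,0],"rotation":[0,0,0.125],"jaw":0},{"dp":[0,0,0],"rotation":[0,0,0.15],"jaw":0},{"dp":[0,0,0],"rotation":[0,0,0.175],"jaw":0},{"dp":[0,0,0],"rotation":[0,0,0.175],"jaw":0}]'
python3 go.py 0.432 -0.178 0.0080 116.7
```

```text
time: 11.4
ee_pos: [0.3927, -0.1219, 0.0991]
eef_rot: [0.001, 1.0, -0.0, 0.0]
ft_force: [-0.3, 0.7, -2.5]
width: 0.0178
grip_force: 50.0
time: 12.4
ee_pos: [0.3923, -0.1199, 0.0983]
eef_rot: [0.522, 0.853, -0.001, -0.0]
ft_force: [-0.4, 1.0, -1.6]
width: 0.0178
grip_force: 50.0
dp [-0.465  0.06   0.602] rot [-0.0002 -0.      0.0011] | t 12.4 pos [ 0.3923 -0.1199  0.0983] yaw 117.1 F [-0.4  1.  -1.6] w 0.0178 g 50.0 q [-0.65 -0.09  0.83  2.18  0.08  1.03  0.6 ]
```

```bash
python3 -m pendant '[{"dp":[-0.25,0.03,0],"rotation":[0,0,0],"jaw":0},{"dp":[-0.46,0.06,0.1],"rotation":[0,0,0],"jaw":0},{"dp":[-0.46,0.06,0.25],"rotation":[0,0,0],"jaw":0},{"dp":[-0.46,0.06,0.4],"rotation":[0,0,0],"jaw":0},{"dp":[-0.46,0.06,0.5],"rotation":[0,0,0],"jaw":0},{"dp":[-0.46,0.06,0.57],"rotation":[0,0,0],"jaw":0},{"dp":[-0.46,0.06,0.605],"rotation":[0,0,0],"jaw":0},{"dp":[-0.46,0.06,0.605],"rotation":[0,0,0],"jaw":0}]'
python3 go.py 0.432 -0.178 0.0070 116.7
```

```text
time: 13.4
ee_pos: [0.4321, -0.1776, 0.0081]
eef_rot: [0.522, 0.853, 0.0, 0.0]
ft_force: [-0.3, 0.4, -1.0]
width: 0.0174
grip_force: 50.0
dp [-0.002 -0.002  0.007] rot [ 0.     -0.      0.0009] | t 13.4 pos [ 0.4321 -0.1776  0.0081] yaw 117.0 F [-0.3  0.4 -1. ] w 0.0174 g 50.0 q [-0.48  0.33  0.87  2.12 -0.34  0.84  1.07]
```

```bash
python3 -m pendant '[{"dp":[0,0,0.008],"rotation":[0,0,0],"jaw":0},{"dp":[0,0,0.008],"rotation":[0,0,0],"jaw":0.6},{"dp":[0,0,0.008],"rotation":[0,0,0],"jaw":0.6},{"dp":[0,0,0.008],"rotation":[0,0,0],"jaw":0.6},{"dp":[0,0,-0.2],"rotation":[0,0,0],"jaw":0.6},{"dp":[0,0,-0.5],"rotation":[0,0,0],"jaw":0.6},{"dp":[0,0,-0.9],"rotation":[0,0,0],"jaw":0.7},{"dp":[0,0,-0.9],"rotation":[0,0,0],"jaw":0.7}]'
python3 -m pendant '[{"dp":[0.6,-0.5,0],"rotation":[0,0,-0.06],"jaw":0.9},{"dp":[0.6,-0.5,0],"rotation":[0,0,-0.12],"jaw":0.9},{"dp":[0.6,-0.5,0],"rotation":[0,0,-0.175],"jaw":0.9},{"dp":[0.6,-0.5,0],"rotation":[0,0,-0.175],"jaw":0.9},{"dp":[0.6,-0.5,0],"rotation":[0,0,-0.175],"jaw":0.9},{"dp":[0.6,-0.5,0],"rotation":[0,0,-0.175],"jaw":0.9},{"dp":[0.6,-0.5,0],"rotation":[0,0,-0.175],"jaw":0.9}]'
python3 go.py 0.5 -0.087 0.1 180;python3 - <<'E'
from bench import camera
import cv2,numpy as np
c=camera("top");np.savez("top5.npz",**c)
s=camera("scene");np.savez("scene5.npz",**s)
a=cv2.resize(c["image"][120:270,200:350,::-1],(400,400),interpolation=cv2.INTER_CUBIC)
b=cv2.resize(s["image"][130:280,200:350,::-1],(400,400),interpolation=cv2.INTER_CUBIC)
cv2.imwrite("pics/s5.png",np.hstack([a,b]))
E
```

```text
time: 14.4
ee_pos: [0.4344, -0.1782, 0.1468]
eef_rot: [0.522, 0.853, 0.003, 0.003]
ft_force: [0.6, 0.1, -1.1]
width: 0.0596
grip_force: 0.0
time: 15.28
ee_pos: [0.3238, -0.1313, 0.1425]
eef_rot: [-0.002, 1.0, 0.0, -0.0]
ft_force: [0.4, -0.1, -0.8]
width: 0.0782
grip_force: 0.0
dp [-1.176  0.289  0.282] rot [ 0.0001 -0.0001  0.0008] | t 15.28 pos [ 0.3238 -0.1313  0.1425] yaw -179.7 F [ 0.4 -0.1 -0.8] w 0.0782 g 0.0 q [-0.74 -0.48  0.82  2.25  0.36  1.25  1.48]
```

View pics/s5.png

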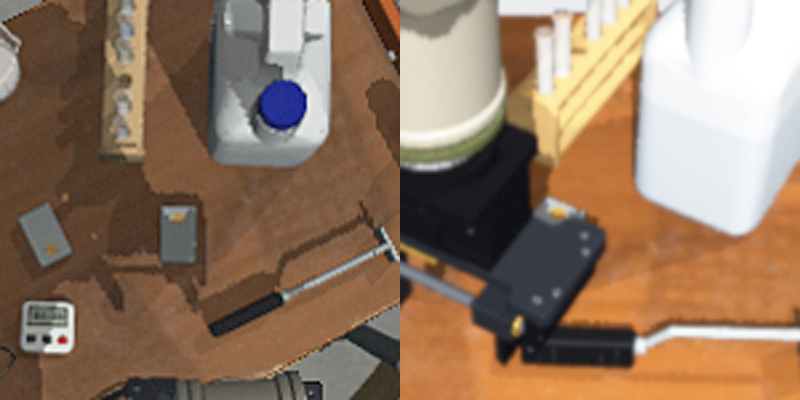

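The weight is out on the open table at (180,235), and the hook lies flat at (300,285). Next I'll measure the weight, then go to it.

```bash
python3 - <<'E'
import numpy as np,cv2
from h import *
c=dict(np.load("top5.npz"));P=cloud(c);Z=P[...,2]
hsv=cv2.cvtColor(c["image"],cv2.COLOR_RGB2HSV)
m=np.zeros(Z.shape,bool);m[190:228,255:280]=1
print(rect(c,m&(Z>.012),.025),rect(c,m&(hsv[...,1]<60)&(hsv[...,2]>70),.025))
E
python3 go.py 0.515 -0.089 0.08 180
```

```text
([518.1, -90.0, 60.9, 36.5, 1.3], np.int32(272), (np.int64(260), np.int64(272), np.int64(197), np.int64(217))) ([516.6, -91.6, 63.9, 39.6, 1.3], np.int32(285), (np.int64(260), np.int64(273), np.int64(197), np.int64(218)))
dp [-1.275  0.28   0.416] rot [ 0.     -0.0001  0.0002] | t 15.38 pos [ 0.3239 -0.1313  0.1425] yaw -179.9 F [-0.  -0.6 -0.2] w 0.0783 g 0.0 q [-0.74 -0.48  0.82  2.25  0.36  1.25  1.47]
```

```bash
python3 -m pendant '[{"dp":[-0.4,0.1,0],"rotation":[0,0,-0.003],"jaw":0.9},{"dp":[-0.75,0.27,0],"rotation":[0,0,-0.003],"jaw":0.9},{"dp":[-1,0.27,0.2],"rotation":[0,0,-0.003],"jaw":0.9},{"dp":[-1,0.27,0.4],"rotation":[0,0,-0.003],"jaw":0.9},{"dp":[-1,0.27,0.4],"rotation":[0,0,-0.003],"jaw":0.9}]'
python3 go.py 0.517 -0.0908 0.0045 181
```

```text
time: 16.0
ee_pos: [0.472, -0.0921, 0.079]
eef_rot: [-0.009, 1.0, -0.005, -0.005]
ft_force: [-0.9, 0.1, 1.0]
width: 0.0783
grip_force: 0.0
dp [-0.305  0.008  0.494] rot [-0.0014 -0.0015  0.    ] | t 16.0 pos [ 0.472  -0.0921  0.079 ] yaw -179.0 F [-0.9  0.1  1. ] w 0.0783 g 0.0 q [-0.91  0.3   1.14  2.03 -0.31  1.01  1.97]
```

```bash
python3 -m pendant '[{"dp":[-0.3,0.01,0],"rotation":[0,0,0],"jaw":0.9},{"dp":[-0.3,0.01,0],"rotation":[0,0,0],"jaw":0.9},{"dp":[-0.3,0.01,0],"rotation":[0,0,0],"jaw":0.9}]'
python3 go.py 0.517 -0.0908 0.0045 181
```

```text
time: 16.38
ee_pos: [0.5189, -0.089, 0.0845]
eef_rot: [-0.009, 1.0, 0.001, 0.001]
ft_force: [0.6, 0.9, -0.3]
width: 0.078
grip_force: 0.0
dp [ 0.014 -0.012  0.533] rot [ 0.0003  0.0003 -0.0001] | t 16.38 pos [ 0.5189 -0.089   0.0845] yaw -179.0 F [ 0.6  0.9 -0.3] w 0.078 g 0.0 q [-0.8   0.4   1.06  1.92 -0.41  1.05  2.02]
```

```bash
python3 -m pendant '[{"dp":[0.01,-0.012,0.15],"rotation":[0,0,0],"jaw":0.9},{"dp":[0.01,-0.012,0.32],"rotation":[0,0,0],"jaw":0.9},{"dp":[0.01,-0.012,0.45],"rotation":[0,0,0],"jaw":0.9},{"dp":[0.01,-0.012,0.525],"rotation":[0,0,0],"jaw":0.9},{"dp":[0.01,-0.012,0.525],"rotation":[0,0,0],"jaw":0.9},{"dp":[0.01,-0.012,0.525],"rotation":[0,0,0],"jaw":0.4},{"dp":[0.01,-0.012,0.525],"rotation":[0,0,0],"jaw":0.4},{"dp":[0.01,-0.012,0.525],"rotation":[0,0,0],"jaw":0.3}]' 45
python3 -m pendant '[{"dp":[0,0,0],"rotation":[0,0,0],"jaw":0.3},{"dp":[0,0,0],"rotation":[0,0,0],"jaw":0.3},{"dp":[0,0,0],"rotation":[0,0,0],"jaw":0.3}]' 45
python3 go.py 0.517 -0.0908 0.0045 181
```

```text
time: 17.38
ee_pos: [0.518, -0.0904, 0.0046]
eef_rot: [-0.01, 1.0, 0.0, 0.0]
ft_force: [0.9, -0.2, 0.2]
width: 0.0561
grip_force: 0.0
time: 17.75
ee_pos: [0.5178, -0.0901, 0.0043]
eef_rot: [-0.01, 1.0, 0.0, -0.0]
ft_force: [-0.3, 1.2, 3.3]
width: 0.0397
grip_force: 45.0
dp [ 0.005 -0.004 -0.001] rot [ 0.0001 -0.      0.0003] | t 17.75 pos [ 0.5178 -0.0901  0.0043] yaw -178.9 F [-0.3  1.2  3.3] w 0.0397 g 45.0 q [-0.69  0.53  0.94  1.97 -0.54  0.91  2.12]
```

```bash
python3 -m pendant '[{"dp":[0,0,-0.1],"rotation":[0,0,0],"jaw":0.3},{"dp":[0,0,-0.3],"rotation":[0,0,0],"jaw":0.3},{"dp":[0,0,-0.6],"rotation":[0,0,0],"jaw":0.3},{"dp":[0,0,-0.9],"rotation":[0,0,0],"jaw":0.3},{"dp":[0,0,-1],"rotation":[0,0,0],"jaw":0.3},{"dp":[0,0,-1],"rotation":[0,0,0],"jaw":0.3}]'
python3 go.py 0.555 0.227 0.16 181; python3 - <<'E'
import numpy as np,cv2
from h import *
c=dict(np.load("top0.npz"));P=cloud(c);Z=P[...,2]
m=np.zeros(Z.shape,bool);m[225:285,108:195]=1;m&=(Z>.05)
print("bag",np.nanpercentile(P[m],[1,99],axis=0).round(3))
# pan circle: top-view edge
g=cv2.cvtColor(c["image"],cv2.COLOR_RGB2GRAY)
print(cv2.HoughCircles(cv2.resize(g[165:232,128:196],None,fx=4,fy=4,interpolation=cv2.INTER_CUBIC),cv2.HOUGH_GRADIENT,2,60,param1=80,param2=30,minRadius=65,maxRadius=90))
k=cv2.HoughCircles(cv2.resize(g[165:232,128:196],None,fx=4,fy=4,interpolation=cv2.INTER_CUBIC),cv2.HOUGH_GRADIENT,2,60,param1=80,param2=30,minRadius=65,maxRadius=90)
if k is not None: print(ray(c,[[128+(k[0,0,0]+.5)/4-.5,165+(k[0,0,1]+.5)/4-.5]],.045))
E
```

```text
time: 18.5
ee_pos: [0.5178, -0.0901, 0.1543]
eef_rot: [-0.01, 1.0, 0.0, 0.0]
ft_force: [-1.2, 0.5, -4.8]
width: 0.0398
grip_force: 45.0
dp [-0.29   2.109 -0.036] rot [0.0001 0.0001 0.0004] | t 18.5 pos [ 0.5178 -0.0901  0.1543] yaw -178.9 F [-1.2  0.5 -4.8] w 0.0398 g 45.0 q [-0.9   0.3   1.16  1.86 -0.3   1.18  1.95]
bag [[0.307 0.146 0.056]
 [0.42  0.342 0.163]]
[[[135.  109.   75.6]
  [185.  145.   75.6]
  [171.  261.   73.4]]]
[[0.55444189 0.22729751 0.045     ]]
```

```bash
python3 -m pendant '[{"dp":[-0.05,0.25,0],"rotation":[0,0,0],"jaw":0.3},{"dp":[-0.1,0.55,0],"rotation":[0,0,0],"jaw":0.3},{"dp":[-0.12,0.8,0],"rotation":[0,0,0],"jaw":0.3},{"dp":[-0.14,1,0],"rotation":[0,0,0],"jaw":0.3},{"dp":[-0.14,1,0],"rotation":[0,0,0],"jaw":0.3}]'
python3 -m pendant '[{"dp":[-0.05,0.3,0],"rotation":[0,0,0],"jaw":0.3},{"dp":[-0.08,0.6,0],"rotation":[0,0,0],"jaw":0.3},{"dp":[-0.1,0.85,0],"rotation":[0,0,0],"jaw":0.3},{"dp":[-0.14,1,0],"rotation":[0,0,0],"jaw":0.3},{"dp":[-0.14,1,0],"rotation":[0,0,0],"jaw":0.3},{"dp":[-0.14,1,0],"rotation":[0,0,0],"jaw":0.3}]'
python3 go.py 0.555 0.228 0.049 181
```

```text
time: 19.12
ee_pos: [0.5347, 0.0629, 0.1521]
eef_rot: [-0.012, 1.0, -0.0, -0.002]
ft_force: [-0.4, 0.1, -3.5]
width: 0.0397
grip_force: 45.0
time: 19.88
ee_pos: [0.5541, 0.2083, 0.1538]
eef_rot: [-0.009, 1.0, -0.001, -0.0]
ft_force: [-0.0, -0.5, -6.1]
width: 0.0396
grip_force: 45.0
dp [-0.009  0.132  0.698] rot [-0.0002 -0.0001 -0.0001] | t 19.88 pos [0.5541 0.2083 0.1538] yaw -179.0 F [-0.  -0.5 -6.1] w 0.0396 g 45.0 q [-1.23  0.47  1.03  1.68 -0.42  1.23  1.49]
```

```bash
python3 -m pendant '[{"dp":[-0.005,0.13,0],"rotation":[0,0,0],"jaw":0.3},{"dp":[-0.005,0.13,0.1],"rotation":[0,0,0],"jaw":0.3},{"dp":[-0.005,0.13,0.25],"rotation":[0,0,0],"jaw":0.3},{"dp":[-0.005,0.13,0.4],"rotation":[0,0,0],"jaw":0.3},{"dp":[-0.005,0.13,0.54],"rotation":[0,0,0],"jaw":0.3},{"dp":[-0.005,0.13,0.62],"rotation":[0,0,0],"jaw":0.3},{"dp":[-0.005,0.13,0.65],"rotation":[0,0,0],"jaw":0.3},{"dp":[-0.005,0.13,0.65],"rotation":[0,0,0],"jaw":0.3}]'
python3 go.py 0.555 0.228 0.0493 181
```

```text
time: 20.88
ee_pos: [0.5546, 0.2298, 0.057]
eef_rot: [-0.01, 1.0, 0.0, 0.0]
ft_force: [0.7, 0.2, -4.8]
width: 0.0396
grip_force: 45.0
dp [-0.003 -0.012  0.051] rot [0.     0.0001 0.0003] | t 20.88 pos [0.5546 0.2298 0.057 ] yaw -178.9 F [ 0.7  0.2 -4.8] w 0.0396 g 45.0 q [-1.17  0.59  0.93  1.75 -0.53  1.08  1.53]
```

```bash
python3 -m pendant '[{"dp":[0,-0.01,0.015],"rotation":[0,0,0],"jaw":0.3},{"dp":[0,-0.01,0.025],"rotation":[0,0,0],"jaw":0.3},{"dp":[0,-0.01,0.035],"rotation":[0,0,0],"jaw":0.3},{"dp":[0,-0.01,0.042],"rotation":[0,0,0],"jaw":0.3},{"dp":[0,-0.01,0.047],"rotation":[0,0,0],"jaw":0.3},{"dp":[0,-0.01,0.047],"rotation":[0,0,0],"jaw":0.3}]'
python3 go.py 0.555 0.228 0.0493 181
```

```text
time: 21.62
ee_pos: [0.5544, 0.2285, 0.0499]
eef_rot: [-0.01, 1.0, 0.0, 0.0]
ft_force: [-1.0, 0.7, -1.4]
width: 0.0397
grip_force: 45.0
dp [-0.004 -0.003  0.004] rot [0.0001 0.     0.0003] | t 21.62 pos [0.5544 0.2285 0.0499] yaw -178.9 F [-1.   0.7 -1.4] w 0.0397 g 45.0 q [-1.17  0.6   0.92  1.75 -0.54  1.07  1.53]
```

```bash
python3 -m pendant '[{"dp":[0,0,0.003],"rotation":[0,0,0],"jaw":0.3},{"dp":[0,0,0.003],"rotation":[0,0,0],"jaw":0.3},{"dp":[0,0,0.003],"rotation":[0,0,0],"jaw":0.75},{"dp":[0,0,0.003],"rotation":[0,0,0],"jaw":0.75},{"dp":[0,0,0.003],"rotation":[0,0,0],"jaw":0.75},{"dp":[0,0,-0.1],"rotation":[0,0,0],"jaw":0.75},{"dp":[0,0,-0.3],"rotation":[0,0,0],"jaw":0.75},{"dp":[0,0,-0.6],"rotation":[0,0,0],"jaw":0.75}]' 20
python3 -m pendant '[{"dp":[0,0,-0.6],"rotation":[0,0,0],"jaw":0.75},{"dp":[0,0,-0.9],"rotation":[0,0,0],"jaw":0.75},{"dp":[0,-0.5,-1],"rotation":[0,0,0],"jaw":0.75},{"dp":[0.5,-1,-1],"rotation":[0,0,0],"jaw":0.75},{"dp":[1,-1,-1],"rotation":[0,0,0],"jaw":0.75},{"dp":[1,-1,-1],"rotation":[0,0,0],"jaw":0.75},{"dp":[1,-1,-1],"rotation":[0,0,0],"jaw":0.75},{"dp":[1,-1,-1],"rotation":[0,0,0],"jaw":0.75}]'
python3 - <<'E'
from bench import camera
import cv2,numpy as np
from h import *
c=camera("top");P=cloud(c);Z=P[...,2]
cv2.imwrite("pics/s6.png",cv2.resize(c["image"][:,:,::-1],(800,600)))
m=np.zeros(Z.shape,bool);m[165:232,128:196]=1
print(rect(c,m&(Z>.06)&(Z<.08),.07),np.nanmedian(Z[m&(Z>.06)&(Z<.08)]))
E
```

```text
time: 22.62
ee_pos: [0.5539, 0.2281, 0.141]
eef_rot: [-0.009, 1.0, -0.0, -0.0]
ft_force: [-0.6, 1.1, 0.9]
width: 0.0649
grip_force: 0.0
time: 23.62
ee_pos: [0.4058, 0.0744, 0.2913]
eef_rot: [-0.01, 1.0, 0.005, 0.001]
ft_force: [1.2, -0.2, -0.1]
width: 0.0652
grip_force: 0.0
([554.5, 226.3, 59.8, 42.3, 1.5], np.int32(287), (np.int64(153), np.int64(167), np.int64(181), np.int64(201))) 0.07062729461270378
```

View pics/s6.png

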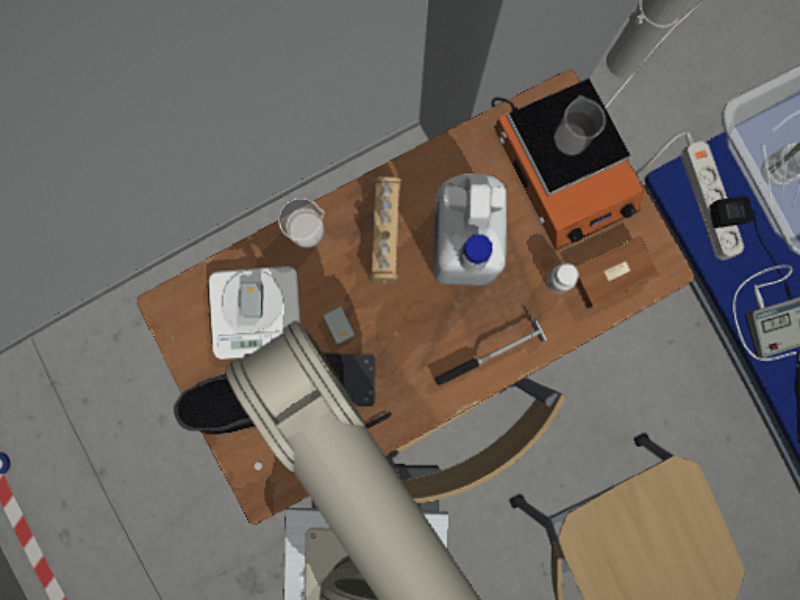

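The weight sits flat on the pan at (251,300), within about 1 mm of its centre. The hook lies on the table at (490,352). The beaker (302,222) and bottle (564,277) have not moved. The arm hides the timer, but the hand never went near it at table height.

```bash
python3 -m pendant '[{"dp":[0,0,0],"rotation":[0,0,0],"jaw":0.75},{"dp":[0,0,0],"rotation":[0,0,0],"jaw":0.75}]'; python3 -c "from bench import r; print(r.close_job())"
```

```text
time: 23.92
ee_pos: [0.4078, 0.0754, 0.2894]
eef_rot: [-0.009, 1.0, -0.001, -0.0]
ft_force: [0.2, -0.3, 0.2]
width: 0.0651
grip_force: 0.0
the job is handed in; nothing more can be done
None
```

The job is handed in after about 24 s: the weight lies flat within about 1 mm of the pan's centre, the hook is back on the table clear of the gap and balance, and the beaker and bottle have not moved; the arm hid the timer in the last picture, so I couldn't check it.

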